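# Put the ingredients back on their colour-matched holders

## Task

Put the four cooking ingredients away, each on the holder of its own colour: the red-capped jar upright inside the red ring, the black-capped jar upright inside the black square frame, the lime inside the green ring and the lemon inside the yellow ring. Leave the grey shaker standing where it is.

Things in the scene. Friction and masses are not known exactly. Their poses are not given: they have to be found in the camera images.
- red_jar: Round glass spice jar with a red cap, standing; body 42 mm across up to a height of 85 mm, cap 45 mm across from 85 to 106 mm, 0.11 kg. Loose. Origin at the centre of its underside, z up. Stands anywhere in the near row, any yaw.
- black_jar: Square clear spice jar with a black round cap, standing; body 40 x 40 mm with rounded edges along its x and y, 107 mm tall (cap 40 mm across from 86 mm up), 0.11 kg. Loose. Origin at the centre of its underside, z up. Yaw within 0.4 of 0.
- lime_center (a point): Centre of the green lime that lies on the worktop: 56 mm long along its x (which lies within 0.2 rad of the world y at the start), 44 mm across in y and z, 0.05 kg, loose; the point is 22 mm above the worktop at the start. Grip it across its y with the fingertips about 10 mm above its underside, so that they clear the rim of its holder.
- lemon_center (a point): Centre of the yellow lemon that lies on the worktop: 74 mm long along its x (which lies within 0.2 rad of the world y at the start), 59 mm across its y, 57 mm tall, 0.12 kg, loose; the point is 28.5 mm above the worktop at the start. Grip it across its y, with the fingertips about 12 mm above its underside, so that they clear the rim of its holder.
- shaker: Grey salt shaker, a bystander to be left alone, 44 mm across, 90 mm tall. Loose, standing in the near row among the things. Origin at the centre of its underside.
- red_holder: Holder for the red-capped jar, fixed to the worktop in the far row: white disc 80 mm across whose top is 4 mm above the worktop, with a red ring on it of 62 mm inner and 72 mm outer diameter, ring top 12 mm above the worktop. Origin at the centre of its underside, z up.
- black_holder: Holder for the black-capped jar, fixed, far row: white 78 mm square plate, top 4 mm above the worktop, with a black square frame of 60 mm inner and 70 mm outer width, frame top 12 mm above the worktop; yaw within 0.25 of 0. Origin at the centre of its underside.
- green_holder: Holder for the lime, fixed, far row: white disc 82 mm across, top 4 mm above the worktop, with a green ring of 66 mm inner and 74 mm outer diameter, ring top 8 mm above the worktop. Origin at the centre of its underside.
- yellow_holder: Holder for the lemon, fixed, far row: white disc 102 mm across, top 4 mm above the worktop, with a yellow ring of 86 mm inner and 94 mm outer diameter, ring top 8 mm above the worktop. Origin at the centre of its underside.
Mind the look-alikes: they are no part of the job. Of the things that look like the red_jar, take the one that is farthest to the robot's right at the start.

How it is judged:
At the end, for the whole second after the job is handed in: Centres within: red jar 14 mm in red ring, black jar 18 mm in black frame, both upright to 0.1 rad; lime 16 mm in green ring; lemon 18 mm in yellow ring; all down, released, at rest; shaker upright, moved under 30 mm (horizontal distance between red_jar and red_holder below 0.014 m and angle between each of red_jar, black_jar's own z axis and vertical below 0.1 rad and z of red_jar in the frame of red_holder between 0.001 and 0.009 m and horizontal distance between black_jar and black_holder below 0.018 m and z of black_jar in the frame of black_holder between 0.001 and 0.009 m and horizontal distance between lime_center and green_holder below 0.016 m and z of lime_center in the frame of green_holder between 0.02 and 0.036 m and horizontal distance between lemon_center and yellow_holder below 0.018 m and z of lemon_center in the frame of yellow_holder between 0.026 and 0.044 m and linear speed of each of red_jar, black_jar, lime, lemon below 0.02 m/s and distance of shaker from where it was at the start of the episode below 0.03 m and angle between shaker's own z axis and vertical below 0.15 rad); the robot touches nothing.
It fails at once if the grey shaker is knocked over or pushed away (distance of shaker from where it was at the start of the episode above 0.03 m or angle between shaker's own z axis and vertical above 0.3 rad).
It also fails if it takes over 104 s, if anything falls off the work surface, if the arm or the gripper's body presses on something with over 40 N, if the wrist force passes 120 N, or if a joint passes its speed limit or range.

## Robot

A 6-joint arm with a two-finger parallel gripper is mounted at the origin on the work surface; the furniture and walls round the work are solid. World frame = base frame: x ahead of the robot, y to its left, z up, the work surface at z = 0. Lengths are in m, angles in rad, forces in N, time in s.
With the tool pointing down it reaches from about 0.4 to 0.825 m from the base axis. Payload 7 kg.
Tool frame: the origin (TCP) lies at the very end of the fingers, on their centre line; the grasp point (between the pads) lies 19 mm behind it; z points along the fingers, y is the line along which they close (so a half turn about z gives the same grasp; the last joint's range is limited). The gripper opens to 88 mm and grips with 3 to 60 N. Pads are 19 mm wide; open, the fingers measure 130 mm over their backs; the gripper's body (78 mm by 193 mm) begins 47 mm behind the grasp point.
Start: joints at [-0.832, 0.359, 0.012, 0, -1.224, -0.288], TCP at [0.294, -0.608, 0.227] pointing down, gripper open.
Joint ranges: [-3.07, 3.07], [-1.43, 2.12], [-1.02, 1.25], [-3.03, 1.67], [-3.05, -0], [-3.03, 3.03]. Speed limits (rad/s): [2.39, 2.39, 3.01, 3.14, 3.14, 3.14].

## Interface

Orientations are given as [roll, pitch, yaw] about the fixed x, y, z axes, in that order (R = Rz(yaw) Ry(pitch) Rx(roll)).
In Python, from station import arm, grab_frame gives the robot as it stands.
- The arm moves only by the tool jog_arm, never from a script. Its argument "deltas" is a list that holds one entry, the list of rows, each a list of 4 numbers: the shift along the tool's x, y, z in units of 60 mm (1.0 is 60 mm), then the turn about the tool's z in units of 5 degrees (1.0 is 5 degrees). A call has 1 to 8 rows; each row is the pose to reach, as a shift and turn from the pose commanded when the call began, along the tool's axes at that moment; what a row does not reach only later rows make up. A row lasts 1/8 s, in which the tool goes at most 62.5 mm and 10.7 degrees, less where a joint would pass 70% of its speed; a pose out of reach is approached as far as the arm can. A call with a gripper value outside its range is refused whole. "grip" is the finger opening in mm, from 0 to 87.6, set as the call begins (left out, the last holds). The fingers move at their own pace and stop on an object; "squeeze" is the grip in N (left out, the last holds). Time passes only in rows, so rows that repeat a pose let the fingers close. It gives the time, the measured TCP pose, the force, the opening and the grip force at its end, in the units of the state.
- arm.get_state(): the state, without advancing time (a new reading comes with each control period).
- grab_frame(name): name is "scene" or "top" or "wrist"; returns a dict with "img" (420x560x3 uint8, red, green, blue), "vfov" (degrees; the focal length in pixels is half the picture's height over the tangent of half this angle, whatever the lens; pixels are square), "cx", "cy" (the principal point, pixels), "xyz" and "rotation" of the camera in the world. Camera axes: x right, y down, z forward; pixel columns grow to the right and rows downward; lengths in m; the calibration is good to about 2 mm. The wrist camera is an equidistant fisheye: a pixel r from the principal point sees the ray r / f radians off the axis. A picture is of the moment at which its call begins. There is no depth.
- arm.job_done(): hands the job in; it is judged then, once.
The state is a dict: "t": time; "q": joint angles; "qd": joint speeds; "joint_efforts": joint torques, N m; "eef_pos": TCP position; "ee_rot": TCP orientation; "force": force on the tool from outside, world axes, zero at the start; "moment": the same for the moment, N m; "width": finger opening in m; "gripper_force": force on a finger pad.
Only numpy, scipy, OpenCV 4.12 (cv2) and the standard library are available. Lean on these libraries where they do the work, as an engineer would, in place of code of your own. Each camera call takes 0.05 s, during which the arm holds its last target. There are 200 camera calls.

## Working session

There is one attempt and no reset: what is moved stays moved. The work goes in short steps, Python scripts to look and compute and a tool call to move; the robot and the scene stay as the last step left them, time stands still between calls to the robot, and variables do not carry over. Pictures are saved under pics/ and viewed, at most 14 in all, crops included, and the job is handed in when it is done.

Besides the shell and the picture viewer there is one more tool, called after ">>>" as name(argument=value, ...), one argument or row to a line, values as JSON. jog_arm: Moves the arm, as the interface text tells. Its arguments: {"type":"object","properties":{"deltas":{"type":"array"},"grip":{"type":"number"},"squeeze":{"type":"number"}},"required":["deltas"]}

```bash
mkdir -p pics; ls; cat > h.py <<'E'
import numpy as np, cv2, pickle
from station import arm, grab_frame
E
python3 - <<'E'
from h import *
for n in ["top","scene"]:
    f=grab_frame(n); pickle.dump(f,open(f"{n}.pkl","wb"))
    cv2.imwrite(f"pics/{n}0.png",cv2.cvtColor(f["img"],cv2.COLOR_RGB2BGR))
    print(n,f["vfov"],f["cx"],f["cy"],f["xyz"],np.round(f["rotation"],3).tolist())
s=arm.get_state();print(s["t"],s["eef_pos"],s["ee_rot"])
E
```

```text
pics
top 53.907226826727886 277.4625432592173 204.36493100189202 [ 0.40877083 -0.12009592  0.88744497] [-3.065, -0.019, -1.589]
scene 47.89063053991538 281.85654658186706 205.67655289340337 [-0.11413426 -0.85346664  0.52640601] [-2.05, -0.023, -0.674]
0.1 [ 0.29386387 -0.60718381  0.22574639] [ 3.14013782e+00 -1.33420442e-04 -2.69088714e+00]
```

View pics/top0.png

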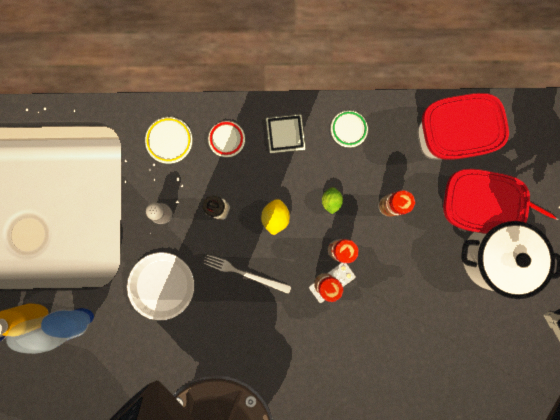

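View pics/scene0.png

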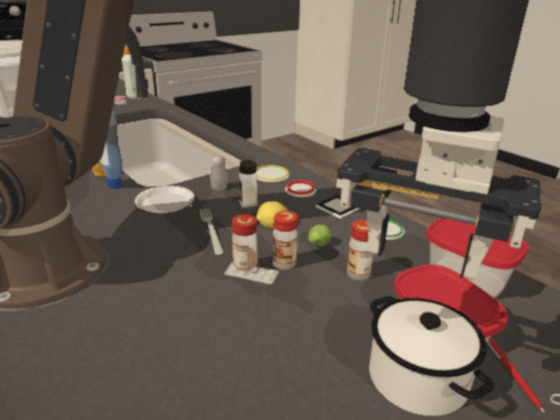

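The top view shows, left to right: shaker (157,213), black jar (216,207), lemon (275,217), lime (333,200) and the target red jar (403,202). The holders are yellow (168,140), red (227,139), black (285,133) and green (349,129). The scene view agrees.

```bash
cat >> h.py <<'E'
from scipy.spatial.transform import Rotation as R
def ray(f,uv):
    F=210/np.tan(np.radians(f["vfov"])/2)
    d=np.array([(uv[0]-f["cx"])/F,(uv[1]-f["cy"])/F,1.])
    return np.array(f["xyz"]),R.from_euler("xyz",f["rotation"]).as_matrix()@d
def at(f,uv,z):
    o,d=ray(f,uv); return (o+d*(z-o[2])/d[2])[:2]
def proj(f,p):
    F=210/np.tan(np.radians(f["vfov"])/2)
    c=R.from_euler("xyz",f["rotation"]).as_matrix().T@(np.array(p)-f["xyz"])
    return f["cx"]+F*c[0]/c[2],f["cy"]+F*c[1]/c[2]
E
python3 - <<'E'
from h import *
f=pickle.load(open("top.pkl","rb")); im=f["img"]; hsv=cv2.cvtColor(im,cv2.COLOR_RGB2HSV).astype(int)
H,S,V=hsv[...,0],hsv[...,1],hsv[...,2]
red=((H<8)|(H>172))&(S>120)&(V>70)
def blob(name,m,box,z):
    x0,y0,x1,y1=box; k=np.zeros(m.shape,np.uint8); k[y0:y1,x0:x1]=m[y0:y1,x0:x1]
    n,l,st,_=cv2.connectedComponentsWithStats(k); 
    pts=cv2.findNonZero(k); hull=cv2.convexHull(pts)
    w=np.array([at(f,p[0],z) for p in hull],np.float32)
    c,r=cv2.minEnclosingCircle(w); e=cv2.fitEllipse(w); rc=cv2.minAreaRect(w)
    print(name,len(pts),"circ",np.round(c,4),round(2000*r,1),"ell",np.round(e[0],4),np.round(np.array(e[1])*1e3,1),round(e[2],1),"rect",np.round(rc[0],4),np.round(np.array(rc[1])*1e3,1),round(rc[2],1))
blob("yelH",(H>20)&(H<35)&(S>120)&(V>100),(140,112,197,168),.008)
blob("redH",red,(203,115,250,162),.012)
blob("blkH white outer",(V>110)&(S<70),(260,108,312,158),.004)
blob("grnH",(H>40)&(H<90)&(S>100),(325,105,375,152),.008)
blob("lemon",(H>18)&(H<35)&(S>150)&(V>70),(252,190,300,245),.0285)
blob("lime",(H>33)&(H<70)&(S>120)&(V>50),(315,180,350,220),.022)
blob("redjar",red,(385,185,420,222),.100)
c=im[85:265,130:430]; c=cv2.resize(c[:, :], None,fx=2.66,fy=2.66,interpolation=cv2.INTER_CUBIC)
cv2.imwrite("pics/c1.png",cv2.cvtColor(c,cv2.COLOR_RGB2BGR))
E
```

```text
yelH 309 circ [0.6211 0.0955] 95.1 ell [0.621  0.0954] [94.1 94.2] 137.0 rect [0.6209 0.0958] [92.6 92.8] 45.1
redH 264 circ [ 0.6213 -0.0289] 73.4 ell [ 0.6213 -0.0294] [70.4 73.1] 109.5 rect [ 0.6209 -0.0297] [68.7 69.8] 89.3
blkH white outer 942 circ [ 0.631 -0.158] 109.0 ell [ 0.6296 -0.157 ] [ 97.  102.8] 145.0 rect [ 0.6302 -0.1585] [79.4 79. ] 5.3
grnH 184 circ [ 0.6408 -0.2969] 74.0 ell [ 0.6406 -0.297 ] [72.7 73.3] 18.4 rect [ 0.6403 -0.2973] [72.1 70.8] 89.2
lemon 770 circ [ 0.4496 -0.1318] 75.0 ell [ 0.4498 -0.132 ] [58.7 72.4] 80.7 rect [ 0.4496 -0.1318] [63.  62.4] 32.8
lime 369 circ [ 0.4817 -0.253 ] 54.3 ell [ 0.4827 -0.2532] [42.7 53.9] 89.9 rect [ 0.4823 -0.2553] [53.5 39.4] 7.9
redjar 420 circ [ 0.47   -0.3756] 51.2 ell [ 0.4702 -0.3754] [47.5 51.1] 15.8 rect [ 0.4699 -0.3756] [50.5 46.4] 89.0
```

View pics/c1.png

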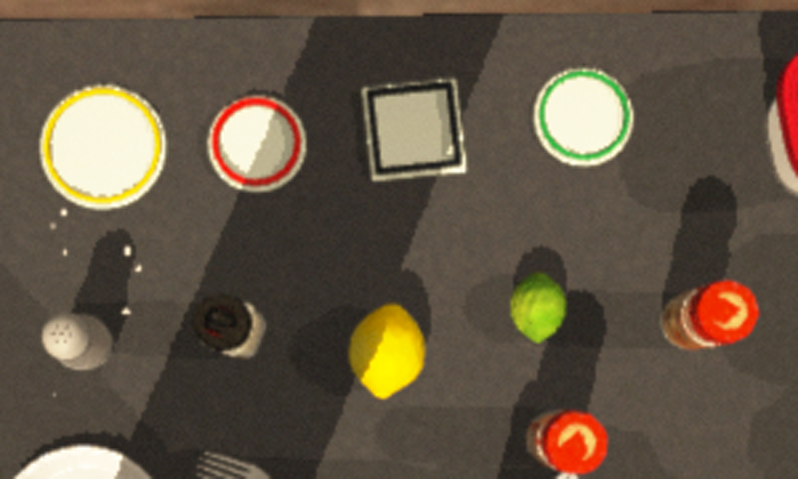

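```bash
cat >> h.py <<'E'
def go(x,y,z,ang=None):
    """deltas (tool units) from measured pose to world target; ang: world angle of closing axis, deg (mod 180)"""
    s=arm.get_state(); p=np.array(s["eef_pos"]); M=R.from_euler("xyz",s["ee_rot"]).as_matrix()
    d=M.T@(np.array([x,y,z])-p)/.06
    cur=np.degrees(np.arctan2(M[1,1],M[0,1])); t=0
    if ang is not None: t=-((ang-cur+90)%180-90)/5
    print("t",round(s["t"],2),"pos",np.round(p,4),"ang",round(cur,1),"q6",round(s["q"][5],2),"w",round(s["width"],4),"deltas",np.round(d,3),"turn",round(t,2))
E
python3 - <<'E'
from h import *
f=pickle.load(open("top.pkl","rb")); im=f["img"]; hsv=cv2.cvtColor(im,cv2.COLOR_RGB2HSV).astype(int)
g=lambda x,y:(130+x/2.66-.3,85+y/2.66-.3)
print("blackjar cap top",at(f,g(222,322),.107),"shaker top",at(f,g(66,338),.088))
H,S,V=hsv[...,0],hsv[...,1],hsv[...,2]
red=((H<8)|(H>172))&(S>120)&(V>70)
vs,us=np.nonzero(red[185:222,385:420]); w=np.array([at(f,(u+385,v+185),.106) for u,v in zip(us,vs)])
print("redjar x range",w[:,0].min(),w[:,0].max(),"y min",w[:,1].min(),"->",w[:,1].min()+.0225, w[:,0].min()+.0225,w[:,0].max()-.0225)
sc=pickle.load(open("scene.pkl","rb"))
# check in scene view
for n,p in dict(red=(.467,-.37,.106),redb=(.467,-.37,0),lemon=(.45,-.132,.0285),lime=(.482,-.253,.022),grn=(.6407,-.297,.008)).items(): print(n,np.round(proj(sc,p),1))
go(.45,-.132,.22,80.7)
E
```

```text
blackjar cap top [ 0.46806804 -0.01417449] shaker top [0.45975387 0.1012496 ]
redjar x range 0.4463578345725018 0.4924817070043796 y min -0.39876677932986165 -> -0.37626677932986163 0.4688578345725018 0.4699817070043796
red [361.1 224.9]
redb [355.5 273.2]
lemon [272.5 214.5]
lime [320.3 235.4]
grn [386.2 227. ]
t 0.1 pos [ 0.2939 -0.6072  0.2257] ang 115.8 q6 -0.29 w 0.0875 deltas [-5.792  5.995  0.104] turn 7.02
```

```bash
python3 -c "
from h import *
go(.468,-.014,.22,90)"
```

```text
t 0.1 pos [ 0.2939 -0.6072  0.2257] ang 115.8 q6 -0.29 w 0.0875 deltas [-6.919  7.635  0.106] turn 5.16
```

>>> jog_arm(
  deltas=[
    [[-0.7,0.76,0,1.2],[-1.4,1.53,0,2.4],[-2.1,2.3,0,3.6],[-2.8,3.05,0,4.8],[-3.5,3.8,0,5.16],[-4.2,4.6,0,5.16],[-4.9,5.4,0,5.16],[-5.6,6.1,0,5.16]],
  ],
  grip=70,
)

```text
t: 1.1
eef_pos: [0.4369, -0.1297, 0.2267]
ee_rot: [3.141, 0.001, -3.141]
force: [2.1, 0.3, 0.8]
width: 0.0701
gripper_force: 0.0
```

```bash
python3 -c "
from h import *
go(.468,-.014,.22,90)"
```

```text
t 1.1 pos [ 0.4369 -0.1297  0.2267] ang 90.0 q6 -1.72 w 0.0701 deltas [-0.519  1.928  0.113] turn 0.01
```

>>> jog_arm(
  deltas=[
    [[-0.26,1,0,0],[-0.52,1.93,0,0],[-0.52,1.93,0,0],[-0.52,1.93,0,0]],
  ],
)

```text
t: 1.6
eef_pos: [0.4678, -0.0158, 0.2262]
ee_rot: [-3.141, -0.001, -3.14]
force: [-0.3, -0.2, -0.8]
width: 0.0698
gripper_force: 0.0
```

```bash
cat >> h.py <<'E'
def shot(name,out,box=None,k=1):
    f=grab_frame(name); pickle.dump(f,open(f"{name}.pkl","wb")); im=f["img"]
    if box: im=im[box[1]:box[3],box[0]:box[2]]
    im=cv2.resize(im,None,fx=k,fy=k,interpolation=cv2.INTER_CUBIC)
    cv2.imwrite("pics/"+out,cv2.cvtColor(im,cv2.COLOR_RGB2BGR)); return f
def fray(f,uv):
    F=210/np.tan(np.radians(f["vfov"])/2); a=np.array([uv[0]-f["cx"],uv[1]-f["cy"]]); r=np.hypot(*a)+1e-9; th=r/F
    d=np.r_[a/r*np.sin(th),np.cos(th)]
    return np.array(f["xyz"]),R.from_euler("xyz",f["rotation"]).as_matrix()@d
def fat(f,uv,z):
    o,d=fray(f,uv); return (o+d*(z-o[2])/d[2])[:2]
E
python3 -c "
from h import *
f=shot('wrist','w1.png',None,1.4);print(f['vfov'],f['xyz'],f['rotation'],f['cx'],f['cy'])
go(.468,-.014,.22,90)"
```

```text
65.70646984690485 [ 0.39919329 -0.01632234  0.38559407] [2.88149711e+00 7.80531722e-04 1.57354129e+00] 275.5103622256811 206.0330080314544
t 1.65 pos [ 0.4677 -0.0164  0.2263] ang 90.0 q6 -1.96 w 0.0699 deltas [-0.004  0.04   0.105] turn 0.0
```

View pics/w1.png

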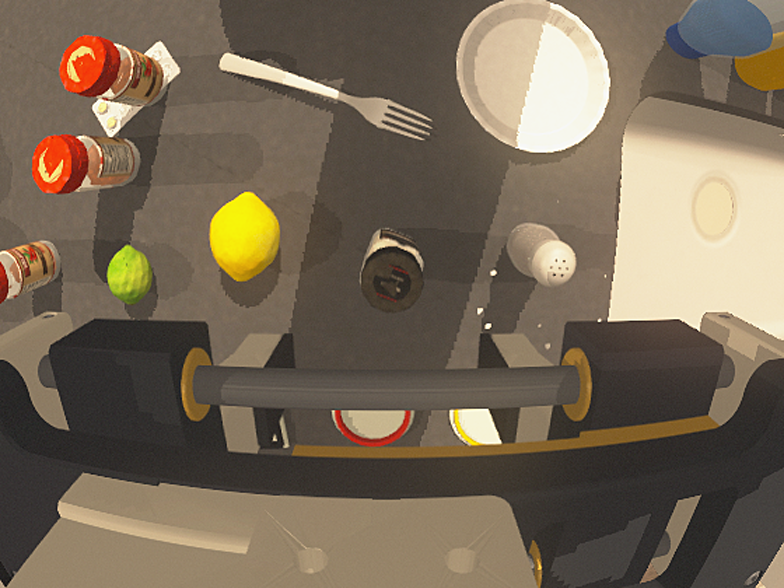

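```bash
python3 -c "
from h import *
f=pickle.load(open('wrist.pkl','rb'));
im=f['img'][150:235,240:325]; im=np.clip(im.astype(float)*1.8,0,255).astype(np.uint8)
cv2.imwrite('pics/c2.png',cv2.cvtColor(cv2.resize(im,None,fx=7,fy=7,interpolation=cv2.INTER_CUBIC),cv2.COLOR_RGB2BGR))
print(fat(f,(280,199),.107), fat(f,(555/1.4,264/1.4),.09))"
```

```text
[ 0.46690615 -0.01239569] [0.45993638 0.1012224 ]
```

View pics/c2.png

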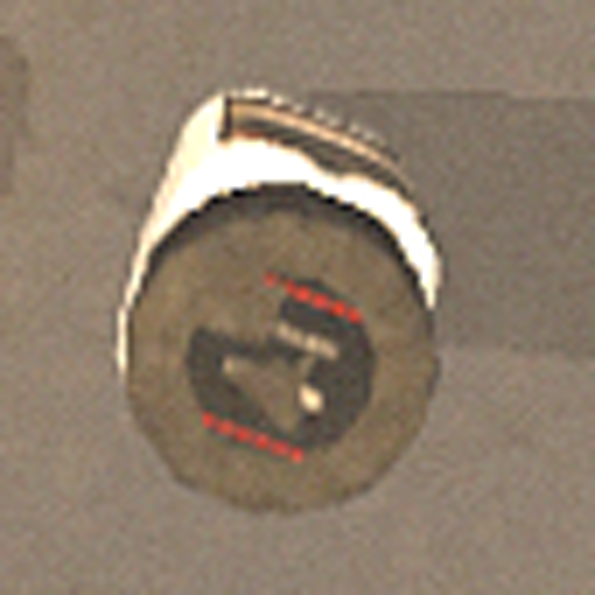

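```bash
python3 -c "
from h import *
go(.467,-.0125,.05,68.5)"
```

```text
t 1.65 pos [ 0.4677 -0.0164  0.2263] ang 90.0 q6 -1.96 w 0.0699 deltas [0.01  0.066 2.939] turn 4.3
```

>>> jog_arm(
  deltas=[
    [[0.01,0.06,0.2,2],[0.01,0.06,0.8,4],[0.01,0.06,1.7,4.3],[0.01,0.06,2.5,4.3],[0.01,0.06,2.94,4.3],[0.01,0.06,2.94,4.3]],
  ],
)

```text
t: 2.4
eef_pos: [0.4659, -0.0142, 0.0486]
ee_rot: [-3.138, -0.003, 2.765]
force: [-0.0, -0.8, 0.7]
width: 0.0697
gripper_force: 0.0
```

>>> jog_arm(
  deltas=[
    [[0,0,0,0],[0,0,0,0],[0,0,0,0],[0,0,0,0],[0,0,0,0],[0,0,0,0]],
  ],
  grip=30,
  squeeze=20,
)

```text
t: 3.15
eef_pos: [0.468, -0.0121, 0.0509]
ee_rot: [3.141, 0.001, 2.767]
force: [-1.1, 0.4, 6.9]
width: 0.0392
gripper_force: 20.0
```

```bash
python3 -c "
from h import *
go(.6302,-.1585,.055,95.3)"
```

```text
t 3.15 pos [ 0.468  -0.0121  0.0509] ang 68.6 q6 -2.34 w 0.0392 deltas [-3.408 -1.283 -0.067] turn -5.35
```

>>> jog_arm(
  deltas=[
    [[0,0,-0.7,0],[0,0,-1.5,0],[-0.8,-0.3,-1.5,-1.5],[-1.6,-0.6,-1.5,-3],[-2.4,-0.9,-1.5,-4.5],[-3.2,-1.2,-1.5,-5.3],[-3.4,-1.28,-1.5,-5.35],[-3.4,-1.28,-1.5,-5.35]],
  ],
)

```text
t: 4.15
eef_pos: [0.6289, -0.1589, 0.139]
ee_rot: [3.141, -0.002, -3.051]
force: [-0.2, 0.4, -1.1]
width: 0.039
gripper_force: 20.0
```

>>> jog_arm(
  deltas=[
    [[0,0,0,0],[0,0,0,0]],
  ],
)

```text
t: 4.4
eef_pos: [0.6288, -0.1576, 0.1406]
ee_rot: [3.141, 0.0, -3.049]
force: [-0.4, -0.0, -1.0]
width: 0.0398
gripper_force: 20.0
```

```bash
python3 -c "
from h import *
go(.6302,-.1585,.055,95.3)
shot('wrist','w2.png',None,1)"
```

```text
t 4.4 pos [ 0.6288 -0.1576  0.1406] ang 95.3 q6 -1.53 w 0.0398 deltas [-0.021 -0.017  1.427] turn 0.01
```

View pics/w2.png

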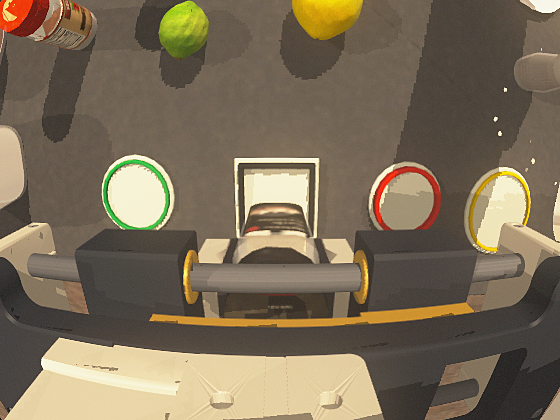

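The jar is held upright and square over the black frame (240–318, 160–235).

>>> jog_arm(
  deltas=[
    [[-0.02,-0.02,0.5,0],[-0.02,-0.02,1,0],[-0.02,-0.02,1.25,0],[-0.02,-0.02,1.4,0],[-0.02,-0.02,1.42,0],[-0.02,-0.02,1.42,0]],
  ],
)

```text
t: 5.2
eef_pos: [0.6312, -0.1595, 0.0558]
ee_rot: [-3.141, 0.001, -3.049]
force: [0.1, -0.5, -1.7]
width: 0.0395
gripper_force: 20.0
```

>>> jog_arm(
  deltas=[
    [[0,0,0,0],[0,0,0,0],[0,0,0,0],[0,0,0,0],[0,0,-1,0],[0,0,-2,0],[0,0,-2.5,0],[0,0,-2.5,0]],
  ],
  grip=70,
)

```text
t: 6.2
eef_pos: [0.6321, -0.1597, 0.2085]
ee_rot: [-3.141, 0.006, -3.049]
force: [1.3, 0.2, -0.5]
width: 0.0701
gripper_force: 0.0
```

```bash
python3 -c "
from h import *
go(.45,-.132,.014,80.7)"
```

```text
t 6.2 pos [ 0.6321 -0.1597  0.2085] ang 95.3 q6 -1.53 w 0.0701 deltas [2.999 0.742 3.223] turn 2.92
```

>>> jog_arm(
  deltas=[
    [[0.8,0.2,0,1],[1.6,0.4,0,2],[2.4,0.6,0,2.92],[3,0.74,0,2.92],[3,0.74,0.5,2.92],[3,0.74,0.5,2.92],[3,0.74,0.5,2.92]],
  ],
  grip=87,
)

```text
t: 7.08
eef_pos: [0.4477, -0.132, 0.1752]
ee_rot: [-3.141, -0.001, 2.979]
force: [-0.1, 0.3, 0.1]
width: 0.0872
gripper_force: 0.0
```

```bash
cat >> h.py <<'E'
def fruit(f,kind):
    hsv=cv2.cvtColor(f["img"],cv2.COLOR_RGB2HSV).astype(int); H,S,V=hsv[...,0],hsv[...,1],hsv[...,2]
    lo,hi,z,s=dict(lemon=(18,34,.0285,140),lime=(33,75,.022,100))[kind]
    m=((H>lo)&(H<hi)&(S>s)&(V>50)).astype(np.uint8)
    n,l,st,c=cv2.connectedComponentsWithStats(m)
    for i in sorted(range(1,n),key=lambda i:-st[i,4])[:3]:
        w=np.array([fat(f,p[0],z) for p in cv2.convexHull(cv2.findNonZero((l==i).astype(np.uint8)))],np.float32)
        if st[i,4]>200 and len(w)>5: 
            e=cv2.fitEllipse(w); print(kind,st[i],np.round(e[0],4),np.round(e[1],4),round(e[2],1))
E
python3 -c "
from h import *
f=shot('wrist','w3.png',None,1)
fruit(f,'lemon');fruit(f,'lime')
go(.45,-.132,.014,80.7)"
```

```text
lemon [ 246  158   62   76 3430] [ 0.4512 -0.1317] [0.059  0.0727] 83.1
lemon [ 245  297  264   30 1814] [0.6275 0.0571] [0.0149 0.6261] 171.1
lime [150 217  27  32 451] [ 0.4744 -0.2587] [0.0253 0.0451] 47.8
t 7.12 pos [ 0.448  -0.132   0.1754] ang 80.7 q6 -1.87 w 0.0869 deltas [-0.032  0.006  2.69 ] turn -0.0
```

View pics/w3.png

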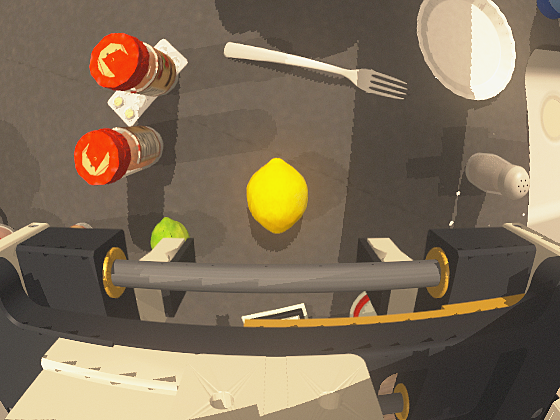

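The lemon sits centred at (277,195), and the neighbours are clear of the fingers. Descending now.

>>> jog_arm(
  deltas=[
    [[-0.04,0,0.8,0.2],[-0.04,0,1.7,0.2],[-0.04,0,2.3,0.2],[-0.04,0,2.6,0.2],[-0.04,0,2.7,0.2],[-0.04,0,2.7,0.2],[-0.04,0,2.7,0.2]],
  ],
)

```text
t: 8.0
eef_pos: [0.4506, -0.1322, 0.0139]
ee_rot: [3.141, 0.002, 2.962]
force: [-0.2, -0.9, 0.6]
width: 0.0871
gripper_force: 0.0
```

>>> jog_arm(
  deltas=[
    [[0,0,0,0],[0,0,0,0],[0,0,0,0],[0,0,0,0],[0,0,0,0],[0,0,0,0]],
  ],
  grip=45,
  squeeze=15,
)

```text
t: 8.75
eef_pos: [0.4498, -0.1322, 0.0131]
ee_rot: [3.142, 0.0, 2.962]
force: [-1.6, 0.4, 4.9]
width: 0.0574
gripper_force: 15.0
```

```bash
python3 -c "
from h import *
go(.621,.0954,.0165,45)"
```

```text
t 8.75 pos [ 0.4498 -0.1322  0.0131] ang 79.7 q6 -1.89 w 0.0574 deltas [-2.128  4.243 -0.056] turn 6.94
```

```bash
python3 -c "
from h import *
go(.621,.0954,.017,100)"
```

```text
t 8.75 pos [ 0.4498 -0.1322  0.0131] ang 79.7 q6 -1.89 w 0.0574 deltas [-2.128  4.243 -0.064] turn -4.06
```

>>> jog_arm(
  deltas=[
    [[0,0,-0.7,0],[0,0,-1.7,0],[-0.5,0.9,-2.2,-1],[-1,1.8,-2.2,-2],[-1.5,2.7,-2.2,-3],[-2,3.6,-2.2,-4],[-2.13,4.24,-2.2,-4.06],[-2.13,4.24,-2.2,-4.06]],
  ],
)

```text
t: 9.75
eef_pos: [0.6216, 0.0976, 0.1434]
ee_rot: [-3.141, -0.002, -2.965]
force: [-0.6, -0.5, -0.8]
width: 0.0573
gripper_force: 15.0
```

>>> jog_arm(
  deltas=[
    [[0,0,0,0],[0,0,0,0]],
  ],
)

```text
t: 10.0
eef_pos: [0.6204, 0.0941, 0.1449]
ee_rot: [-3.141, -0.001, -2.968]
force: [0.8, -0.1, -1.7]
width: 0.0578
gripper_force: 15.0
```

```bash
python3 -c "
from h import *
go(.621,.0954,.0175,100)
f=shot('wrist','w4.png',None,1)
fruit(f,'lemon')"
```

```text
t 10.0 pos [0.6204 0.0941 0.1449] ang 99.9 q6 -1.86 w 0.0578 deltas [-0.015  0.02   2.123] turn -0.02
lemon [ 215  147  123  117 7047] [0.6605 0.1012] [0.1119 0.1764] 98.3
lemon [ 223  293  109   34 2669] [0.7246 0.108 ] [0.0624 0.117 ] 20.2
lemon [  0  18  17  33 405] [ 0.4828 -0.2318] [0.0299 0.0433] 126.5
```

View pics/w4.png

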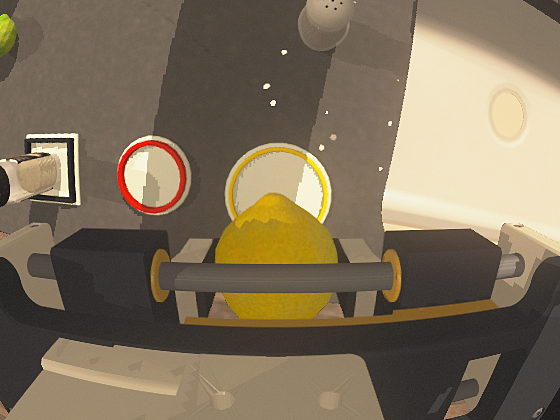

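The lemon is held above the yellow ring, and the black jar stands in its frame. Lowering the lemon.

>>> jog_arm(
  deltas=[
    [[-0.01,0.02,0.8,0],[-0.01,0.02,1.6,0],[-0.01,0.02,1.95,0],[-0.01,0.02,2.1,0],[-0.01,0.02,2.12,0],[-0.01,0.02,2.12,0],[-0.01,0.02,2.12,0]],
  ],
)

```text
t: 10.92
eef_pos: [0.622, 0.0966, 0.0189]
ee_rot: [3.141, 0.002, -2.967]
force: [0.0, -0.0, -0.2]
width: 0.0569
gripper_force: 15.0
```

>>> jog_arm(
  deltas=[
    [[0,0,0,0],[0,0,0,0],[0,0,0,0],[0,0,0,0],[0,0,-0.7,0],[0,0,-1.6,0],[0,0,-2.6,0],[0,0,-3,0]],
  ],
  grip=86,
)

```text
t: 11.92
eef_pos: [0.6229, 0.0968, 0.2023]
ee_rot: [3.141, 0.006, -2.967]
force: [0.2, -1.0, -0.5]
width: 0.0862
gripper_force: 0.0
```

```bash
python3 -c "
from h import *
go(.4695,-.374,.2,90)"
```

```text
t 11.93 pos [0.6229 0.0968 0.2023] ang 100.0 q6 -1.86 w 0.0862 deltas [ 3.88  -7.283  0.009] turn 2.0
```

>>> jog_arm(
  deltas=[
    [[0.4,-0.8,0,-2],[0.8,-1.6,0,-4],[1.2,-2.4,0,-6],[1.7,-3.2,0,-8],[2.1,-4,0,-10],[2.5,-4.8,0,-12],[2.9,-5.6,0,-14],[3.4,-6.4,0,-16]],
  ],
  grip=75,
)

```text
t: 12.92
eef_pos: [0.4866, -0.3184, 0.1979]
ee_rot: [-3.141, -0.0, -1.566]
force: [1.0, -0.2, 0.1]
width: 0.0751
gripper_force: 0.0
```

```bash
python3 -c "
from h import *
go(.4695,-.374,.2,0)"
```

```text
t 12.93 pos [ 0.4866 -0.3184  0.1979] ang -179.7 q6 0.25 w 0.0751 deltas [ 0.926  0.289 -0.036] turn 0.05
```

>>> jog_arm(
  deltas=[
    [[0.5,0.15,0,0],[0.93,0.29,0,0],[0.93,0.29,0,0],[0.93,0.29,0,0]],
  ],
)

```text
t: 13.42
eef_pos: [0.4696, -0.3724, 0.1976]
ee_rot: [3.141, 0.0, -1.573]
force: [-0.6, 0.1, -0.7]
width: 0.075
gripper_force: 0.0
```

```bash
python3 -c "
from h import *
f=shot('wrist','w5.png',None,1.4);f2=grab_frame('top')
im=f2['img'][85:265,130:430];cv2.imwrite('pics/t5.png',cv2.cvtColor(cv2.resize(im,None,fx=2.6,fy=2.6,interpolation=cv2.INTER_CUBIC),cv2.COLOR_RGB2BGR))
fruit(f,'lime');print(f['xyz'])
go(.4695,-.374,.05,0)"
```

```text
lime [116 219  49  33 227] [ 0.6308 -0.3115] [0.0524 0.0644] 75.6
[ 0.4697959  -0.44195003  0.35692912]
t 13.53 pos [ 0.4699 -0.3719  0.1978] ang 180.0 q6 0.34 w 0.075 deltas [0.035 0.007 2.463] turn -0.01
```

View pics/w5.png

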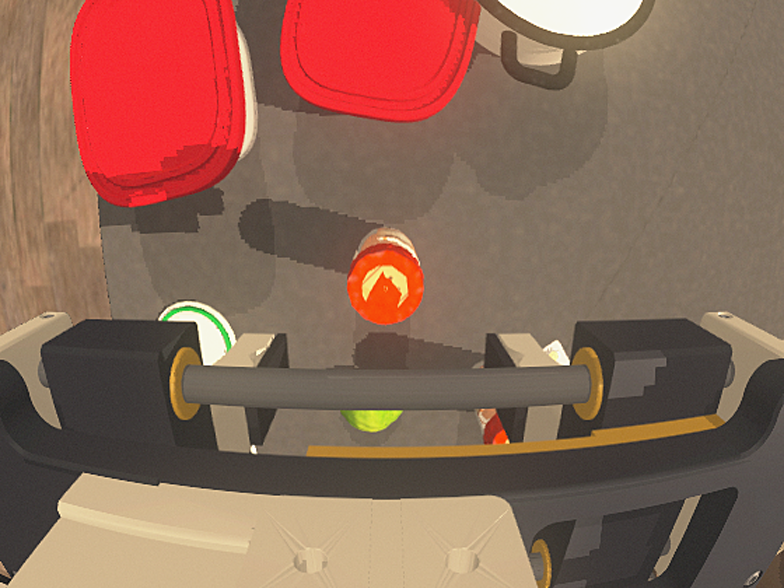

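View pics/t5.png

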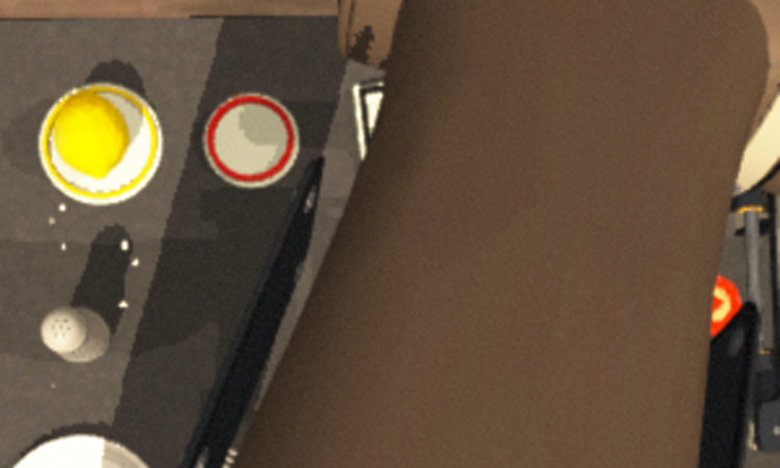

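```bash
python3 -c "
from h import *
f=pickle.load(open('wrist.pkl','rb'))
p=fat(f,(386/1.4-.2,286/1.4-.2),.106);print(p);go(p[0],p[1],.05,0)
t=pickle.load(open('top.pkl','rb'));o=130-.3,85-.3
print('lemon top',at(t,(90/2.6+o[0],135/2.6+o[1]),.0325))"
```

```text
[ 0.46997566 -0.37680604]
t 13.53 pos [ 0.4699 -0.3719  0.1978] ang 180.0 q6 0.34 w 0.075 deltas [ 8.100e-02 -1.000e-03  2.463e+00] turn -0.01
lemon top [0.6204692  0.09696733]
```

The lemon is at (0.620, 0.097), about 2 mm from the ring centre. The red jar cap is centred at (276,204) native pixels.

>>> jog_arm(
  deltas=[
    [[0.08,0,0.6,0],[0.08,0,1.5,0],[0.08,0,2.2,0],[0.08,0,2.46,0],[0.08,0,2.46,0],[0.08,0,2.46,0]],
  ],
)

```text
t: 14.28
eef_pos: [0.471, -0.3778, 0.052]
ee_rot: [-3.139, -0.001, -1.572]
force: [-0.6, 0.3, 0.8]
width: 0.0751
gripper_force: 0.0
```

>>> jog_arm(
  deltas=[
    [[0,0,0,0],[0,0,0,0],[0,0,0,0],[0,0,0,0],[0,0,0,0],[0,0,0,0]],
  ],
  grip=30,
  squeeze=20,
)

```text
t: 15.02
eef_pos: [0.4698, -0.3775, 0.0504]
ee_rot: [-3.141, -0.0, -1.572]
force: [1.1, 0.8, 2.9]
width: 0.0445
gripper_force: 20.0
```

```bash
python3 -c "
from h import *
go(.621,-.0292,.055,130)"
```

```text
t 15.03 pos [ 0.4698 -0.3775  0.0504] ang 179.9 q6 0.35 w 0.0445 deltas [-5.809 -2.512 -0.078] turn 9.98
```

The opening of 44.5 mm means the pads caught the cap's lower edge. I'll regrip fully on the cap.

>>> jog_arm(
  deltas=[
    [[0,0,0,0],[0,0,0,0],[0,0,0,0],[0,0,-0.47,0],[0,0,-0.47,0],[0,0,-0.47,0]],
  ],
  grip=65,
)

```text
t: 15.78
eef_pos: [0.4695, -0.3772, 0.0781]
ee_rot: [-3.142, 0.0, -1.572]
force: [0.6, 0.3, 0.8]
width: 0.065
gripper_force: 0.0
```

>>> jog_arm(
  deltas=[
    [[0,0,0,0],[0,0,0,0],[0,0,0,0],[0,0,0,0],[0,0,0,0]],
  ],
  grip=30,
  squeeze=25,
)

```text
t: 16.4
eef_pos: [0.4695, -0.3773, 0.0781]
ee_rot: [3.141, 0.0, -1.572]
force: [-0.5, 0.8, -1.5]
width: 0.0438
gripper_force: 25.0
```

```bash
python3 -c "
from h import *
go(.621,-.0292,.0825,130)"
```

```text
t 16.4 pos [ 0.4695 -0.3773  0.0781] ang 179.9 q6 0.35 w 0.0438 deltas [-5.806 -2.516 -0.072] turn 9.98
```

>>> jog_arm(
  deltas=[
    [[0,0,-0.6,0],[0,0,-1.5,0],[0,0,-2.3,0],[-0.6,-0.3,-2.4,1],[-1.4,-0.6,-2.4,3],[-2.2,-0.9,-2.4,5],[-3,-1.3,-2.4,7],[-3.8,-1.7,-2.4,8.5]],
  ],
)

```text
t: 17.4
eef_pos: [0.5724, -0.1479, 0.2225]
ee_rot: [-3.141, 0.0, -2.319]
force: [0.7, -0.7, -1.3]
width: 0.0439
gripper_force: 25.0
```

```bash
python3 -c "
from h import *
go(.621,-.0292,.2,130)"
```

```text
t 17.4 pos [ 0.5724 -0.1479  0.2225] ang 137.1 q6 -0.83 w 0.0439 deltas [-2.001  0.752  0.376] turn 1.43
```

>>> jog_arm(
  deltas=[
    [[-0.7,0.25,0,0.7],[-1.4,0.5,0,1.4],[-2,0.75,0.2,1.4],[-2,0.75,0.4,1.4],[-2,0.75,0.4,1.4],[-2,0.75,0.4,1.4]],
  ],
)

```text
t: 18.15
eef_pos: [0.6199, -0.0316, 0.1988]
ee_rot: [-3.141, 0.0, -2.437]
force: [0.7, -0.3, -1.1]
width: 0.0437
gripper_force: 25.0
```

```bash
python3 -c "
from h import *
go(.621,-.0292,.083,130)
f=shot('scene','s6.png',(180,130,460,300),2.6)"
```

```text
t 18.15 pos [ 0.6199 -0.0316  0.1988] ang 130.4 q6 -1.13 w 0.0437 deltas [-0.039  0.019  1.93 ] turn 0.07
```

View pics/s6.png

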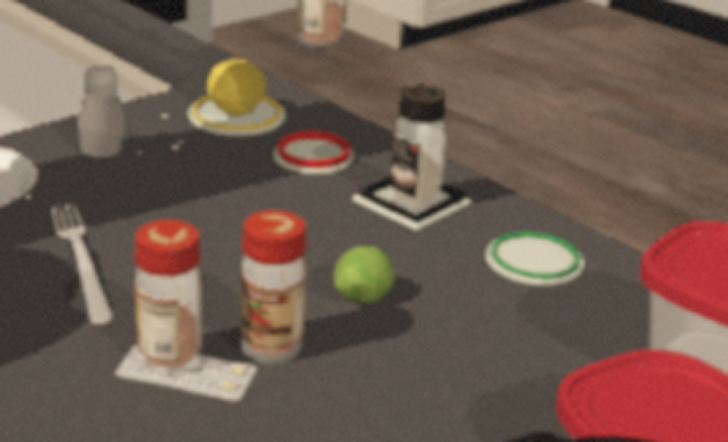

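The jar hangs upright, and the lemon and black jar sit in their holders. Lowering into the red ring.

>>> jog_arm(
  deltas=[
    [[-0.02,0.03,0.6,0],[-0.02,0.03,1.3,0],[-0.02,0.03,1.7,0],[-0.02,0.03,1.88,0],[-0.02,0.03,1.92,0],[-0.02,0.03,1.92,0],[-0.02,0.03,1.92,0]],
  ],
)

```text
t: 19.08
eef_pos: [0.6205, -0.0285, 0.0844]
ee_rot: [-3.141, 0.002, -2.436]
force: [0.3, -0.3, -0.8]
width: 0.044
gripper_force: 25.0
```

>>> jog_arm(
  deltas=[
    [[0,0,0,0],[0,0,0,0],[0,0,0,0],[0,0,0,0],[0,0,-0.6,0],[0,0,-1.5,0],[0,0,-2,0],[0,0,-2,0]],
  ],
  grip=70,
)

```text
t: 20.08
eef_pos: [0.6213, -0.0284, 0.2064]
ee_rot: [-3.139, 0.005, -2.436]
force: [-0.0, -0.0, -0.5]
width: 0.07
gripper_force: 0.0
```

```bash
python3 -c "
from h import *
go(.482,-.2535,.16,90)"
```

```text
t 20.07 pos [ 0.6213 -0.0284  0.2064] ang 130.4 q6 -1.13 w 0.07 deltas [ 4.204 -1.347  0.757] turn 8.09
```

>>> jog_arm(
  deltas=[
    [[0.9,-0.3,0,2],[1.8,-0.6,0,4],[2.7,-0.9,0,6],[3.6,-1.2,0,8],[4.2,-1.35,0.3,8.1],[4.2,-1.35,0.75,8.1],[4.2,-1.35,0.75,8.1],[4.2,-1.35,0.75,8.1]],
  ],
)

```text
t: 21.08
eef_pos: [0.4809, -0.2536, 0.1585]
ee_rot: [-3.141, -0.0, 3.141]
force: [-0.4, -0.8, 0.4]
width: 0.0698
gripper_force: 0.0
```

```bash
python3 -c "
from h import *
f=shot('wrist','w7.png',None,1)
fruit(f,'lime')
go(.482,-.2535,.0115,90)"
```

```text
lime [ 254  169   43   57 1440] [ 0.4835 -0.2526] [0.0427 0.054 ] 89.3
lime [209 301  60  20 266] [ 0.6259 -0.2946] [0.0621 0.0673] 1.4
t 21.12 pos [ 0.4812 -0.2535  0.1589] ang 90.0 q6 -1.45 w 0.0701 deltas [-0.011  0.     2.457] turn -0.01
```

View pics/w7.png

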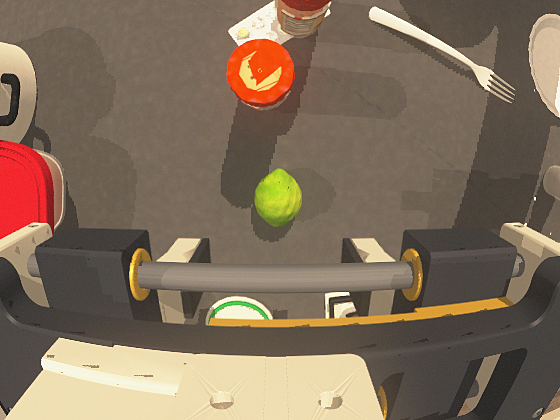

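The lime is centred at (278,197) between the fingers. Gripping it.

>>> jog_arm(
  deltas=[
    [[-0.03,0.01,0.7,0],[-0.03,0.01,1.5,0],[-0.03,0.01,2.1,0],[-0.03,0.01,2.4,0],[-0.03,0.01,2.46,0],[-0.03,0.01,2.46,0],[-0.03,0.01,2.46,0]],
  ],
)

```text
t: 22.0
eef_pos: [0.4833, -0.2531, 0.0118]
ee_rot: [-3.141, 0.002, 3.141]
force: [-0.9, 0.6, 0.3]
width: 0.0701
gripper_force: 0.0
```

>>> jog_arm(
  deltas=[
    [[0,0,0,0],[0,0,0,0],[0,0,0,0],[0,0,0,0],[0,0,0,0],[0,0,0,0]],
  ],
  grip=30,
  squeeze=12,
)

```text
t: 22.75
eef_pos: [0.4823, -0.2531, 0.0107]
ee_rot: [-3.142, 0.0, 3.14]
force: [-0.4, 1.2, 4.8]
width: 0.0427
gripper_force: 12.0
```

```bash
python3 -c "
from h import *
go(.6406,-.297,.0155,135)"
```

```text
t 22.75 pos [ 0.4823 -0.2531  0.0107] ang 89.9 q6 -1.45 w 0.0427 deltas [-2.64  -0.729 -0.079] turn -9.02
```

>>> jog_arm(
  deltas=[
    [[0,0,-0.7,0],[0,0,-1.7,0],[-0.6,-0.2,-2.2,-1],[-1.4,-0.4,-2.2,-3],[-2.2,-0.6,-2.2,-5],[-2.64,-0.73,-2.2,-6],[-2.64,-0.73,-2.2,-6],[-2.64,-0.73,-2.2,-6]],
  ],
)

```text
t: 23.75
eef_pos: [0.6397, -0.2969, 0.1417]
ee_rot: [3.14, -0.001, -2.621]
force: [-0.8, 0.6, -0.3]
width: 0.0429
gripper_force: 12.0
```

```bash
python3 -c "
from h import *
go(.6406,-.297,.0155,120)"
```

```text
t 23.75 pos [ 0.6397 -0.2969  0.1417] ang 119.8 q6 -0.89 w 0.0429 deltas [-0.014 -0.012  2.104] turn -0.03
```

>>> jog_arm(
  deltas=[
    [[-0.01,0,0.7,0],[-0.01,0,1.5,0],[-0.01,0,1.9,0],[-0.01,0,2.08,0],[-0.01,0,2.1,0],[-0.01,0,2.1,0],[-0.01,0,2.1,0]],
  ],
)

```text
t: 24.62
eef_pos: [0.6418, -0.297, 0.018]
ee_rot: [-3.14, 0.002, -2.62]
force: [0.6, -0.9, -0.3]
width: 0.0423
gripper_force: 12.0
```

>>> jog_arm(
  deltas=[
    [[0,0,0,0],[0,0,0,0],[0,0,0,0],[0,0,0,0],[0,0,-0.7,0],[0,0,-1.6,0],[0,0,-2.6,0],[0,0,-3.4,0]],
  ],
  grip=66,
)

```text
t: 25.62
eef_pos: [0.6414, -0.2969, 0.2235]
ee_rot: [-3.14, 0.001, -2.619]
force: [0.1, 0.1, -0.1]
width: 0.0659
gripper_force: 0.0
```

>>> jog_arm(
  deltas=[
    [[0.8,-0.8,0,0],[1.6,-1.6,0,0],[2.4,-2.4,0,0],[3,-3,0,0],[3.3,-3.5,0,0],[3.3,-3.5,0,0]],
  ],
)

```text
t: 26.38
eef_pos: [0.5724, -0.5806, 0.2187]
ee_rot: [3.14, -0.001, -2.623]
force: [0.9, 0.2, 0.5]
width: 0.0661
gripper_force: 0.0
```

```bash
python3 -c "
from h import *
f=shot('top','t8.png',(130,85,430,265),2.6)"
```

View pics/t8.png

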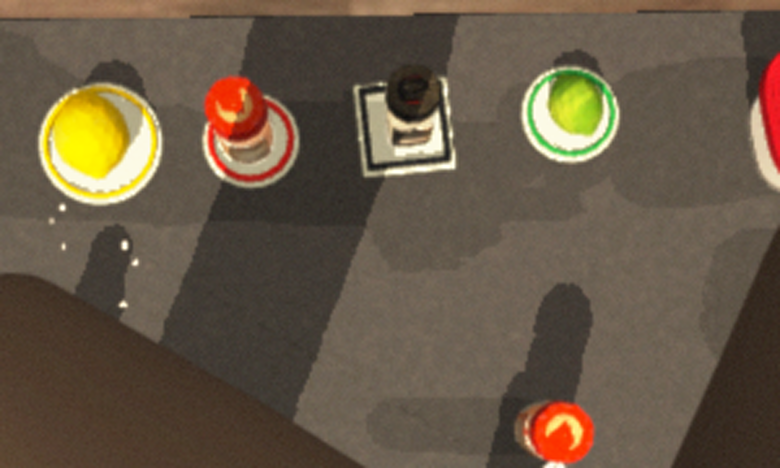

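All four are in their holders: red cap at (235,105), black cap (413,92), lime (576,107), lemon (90,135). Next is a numeric check.

```bash
python3 -c "
from h import *
t=pickle.load(open('top.pkl','rb'))
for n,u,v,z,h in [('red',235,104,.110,(.6212,-.0292)),('black',413,90,.111,(.6302,-.1585)),('lime',576,107,.026,(.6406,-.297)),('lemon',90,135,.0325,(.621,.0954))]:
    p=at(t,(u/2.6+129.7,v/2.6+84.7),z); print(n,p,np.linalg.norm(p-h)*1000)"
```

```text
red [ 0.62301315 -0.02872646] 1.8739722217618984
black [ 0.63156293 -0.15986057] 1.925806579337228
lime [ 0.64006838 -0.297601  ] 0.8023859364541143
lemon [0.6204692  0.09696733] 1.6547706451056057
```

```bash
python3 -c "
from h import *
print(arm.job_done())"
```

```text
the job is handed in; nothing more can be done
None
```

I placed all four ingredients in their matching holders and handed the job in at about 26 s; a final camera check put each within about 2 mm of its holder's centre, and the shaker was never touched.

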